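# Put the vise parts in their numbered pockets

## Task

The bench vise is being overhauled and its parts go into the four-pocket wooden tray in the order they come off; the square nut is already in pocket 1. First stand the hex-head bolt, head down, in pocket 2, then stand the long sleeve (the tall tube) in pocket 3, setting each down rather than dropping it. Leave the headless pin, the flat collar and the square nut as they are.

Things in the scene. Friction and masses are not known exactly. Their poses are not given: they have to be found in the camera images.
- bolt_c (a point): The hex-head bolt, dark steel, 0.2 to 0.4 kg, loose, standing upright on its head. Hexagonal head 36 mm across flats (42 mm over corners), 14 mm thick, at the bottom; above it a round threaded shank 20 mm thick, to grip; 84 mm tall in all. The point is on its axis, half-way up (42 mm above its underside); z is up. At least 70 mm free from its axis to a standing neighbour.
- bush_c (a point): The long sleeve, a plain round dark steel tube, 0.25 to 0.5 kg, loose, standing upright: 36 mm outside, 22 mm inside diameter, 70 mm tall. The point is on its axis, half-way up (35 mm above its underside); z is up. At least 70 mm free from its axis to a standing neighbour.
- tray: The light wooden tray, fixed to the bench: four square pockets in a row, each 62 x 62 mm inside, 24 mm deep, 68 mm centre to centre; walls 6 mm thick, rim 30 mm above the bench. A lip 18 mm high, 26 mm wide, on the robot's side bears 1 to 4 dark tacks before each pocket: its number. Origin: mid-row, on the bench; x across the row away from the lip, y along it towards pocket 1, z up.
- pocket1 (a point): Centre of the inner floor of pocket 1, at the end of the row on the robot's left (+y), holding the square nut; 6 mm above the bench. Pockets 2, 3 and 4 follow to the right. Axes as the tray's.
- pocket2 (a point): Centre of the inner floor of pocket 2 (two tacks), 6 mm above the bench; axes as the tray's. Empty at the start; for the bolt.
- pocket3 (a point): Centre of the inner floor of pocket 3 (three tacks), 6 mm above the bench; axes as the tray's. Empty at the start; for the long sleeve.
- nut_c (a point): The square nut, a dark steel block 38 x 38 x 40 mm (its top has a round bore), loose in pocket 1; not to be moved. The point is its centre, z up.
- pin_c (a point): The headless pin, a plain dark steel cylinder 20 mm in diameter and 84 mm tall, standing loose on the bench among the parts; not to be moved. The point is its centre, half-way up.
- collar_c (a point): The flat collar, a dark steel ring 58 mm outside, 28 mm inside, 24 mm tall, lying flat and loose on the bench among the parts; not to be moved. The point is its centre, half-way up.
Not all that is in view belongs to the job. What is shaped like the part that bears bolt_c but blue or orange is not meant. What is shaped like the part that bears bush_c but purple is not meant.

How it is judged:
On the way, in this order (a step that is already met when the one before it is completed fails the run):
1. the bolt stands head down on the floor of pocket 2, let go, before the sleeve is in pocket 3 (horizontal distance between bolt_c and pocket2 below 0.026 m and z of bolt_c in the frame of pocket2 between 0.036 and 0.048 m and angle between bolt_c's own z axis and vertical below 0.2 rad and contact force between the fingers and bolt below 0.1 N and horizontal distance between bush_c and pocket3 above 0.06 m), for 0.2 s.
2. the long sleeve stands on the floor of pocket 3, let go (horizontal distance between bush_c and pocket3 below 0.026 m and z of bush_c in the frame of pocket3 between 0.029 and 0.041 m and angle between bush_c's own z axis and vertical below 0.2 rad and contact force between the fingers and bush below 0.1 N), for 0.2 s.
At the end, for the whole second after the job is handed in: Bolt head down on the floor of pocket 2, long sleeve on the floor of pocket 3: within 26 mm of the pocket centre, 6 mm of resting height, 11 degrees of upright, let go and at rest; pin, collar and square nut within 25 mm of their starts and tipped under 20 degrees (all of step 2 and horizontal distance between bolt_c and pocket2 below 0.026 m and z of bolt_c in the frame of pocket2 between 0.036 and 0.048 m and angle between bolt_c's own z axis and vertical below 0.2 rad and contact force between the fingers and bolt below 0.1 N and linear speed of each of bolt, bush below 0.02 m/s and not (distance of pin_c from where it was at the start of the episode above 0.025 m or angle between pin_c's own z axis and vertical above 0.35 rad) and not (distance of collar_c from where it was at the start of the episode above 0.025 m or angle between collar_c's own z axis and vertical above 0.35 rad) and not (distance of nut_c from where it was at the start of the episode above 0.025 m or angle between nut_c's own z axis and vertical above 0.35 rad)); the robot touches nothing.
It fails at once if the headless pin, the flat collar or the square nut is moved by more than 25 mm or tipped by more than 20 degrees ((distance of pin_c from where it was at the start of the episode above 0.025 m or angle between pin_c's own z axis and vertical above 0.35 rad) or (distance of collar_c from where it was at the start of the episode above 0.025 m or angle between collar_c's own z axis and vertical above 0.35 rad) or (distance of nut_c from where it was at the start of the episode above 0.025 m or angle between nut_c's own z axis and vertical above 0.35 rad)).
It fails at once if the bolt or the long sleeve is dropped (falls free faster than 0.9 m/s, some 40 mm) ((contact force between anything else and bolt below 0.05 N and linear speed of bolt above 0.9 m/s) or (contact force between anything else and bush below 0.05 N and linear speed of bush above 0.9 m/s)).
It also fails if it takes over 56 s, if anything falls off the work surface, if the arm or the gripper's body presses on something with over 40 N, if the wrist force passes 120 N, or if a joint passes its speed limit or range.

## Robot

A 7-joint arm with a two-finger parallel gripper is mounted at the origin on the work surface. World frame = base frame: x ahead of the robot, y to its left, z up, the work surface at z = 0. Lengths are in m, angles in rad, forces in N, time in s.
With the tool pointing down it reaches from about 0.4 to 0.85 m from the base axis. Payload 4.5 kg.
Tool frame: the origin (TCP) lies at the very end of the fingers, on their centre line; the grasp point (between the pads) lies 19 mm behind it; z points along the fingers, y is the direction in which the jaws open and shut (so a half turn about z gives the same grasp; the last joint's range is limited). The gripper opens to 88 mm and grips with 3 to 60 N. Pads are 18 mm wide; open, the fingers measure 123 mm over their backs; the gripper's body (75 mm by 187 mm) begins 45 mm behind the grasp point.
Start: joints at [1.366, 0.689, -0.195, 1.565, 0.157, 0.902, -0.215], TCP at [0.148, -0.607, 0.218] pointing down, gripper open.
Joint ranges: [-3.01, 3.01], [-0.46, 2.08], [-1.47, 1.51], [0.13, 2.56], [-1, 4.14], [0.04, 2.09], [-2.66, 2.66]. Speed limits (rad/s): [2.57, 2.57, 3.14, 3.14, 3.14, 3.14, 3.14].

## Interface

Orientations are given as a unit quaternion [x, y, z, w].
In Python, from plant import telemetry, imaging, r gives the robot as it stands.
- The arm moves only by the shell command python3 -m creep 'ROWS' [FORCE]. ROWS is JSON, a list of rows, each a list of 5 numbers: the closure in counts, from 0 (fully open) to 255 (shut), then the shift along the tool's x, y, z in m, then the turn about the tool's z in degrees. In form: [[fingers, x, y, z, yaw], ...]. A call has 1 to 10 rows; each row is the pose to reach, as a shift and turn from the pose commanded when the call began, along the tool's axes at that moment; what a row does not reach only later rows make up. A row lasts 1/8 s, in which the tool goes at most 62.5 mm and 10.7 degrees, less where a joint would pass 70% of its speed; a pose out of reach is approached as far as the arm can. A call with a gripper value outside its range is refused whole. The fingers move at their own pace and stop on an object; FORCE is the grip in N (left out, the last holds). Time passes only in rows, so rows that repeat a pose let the fingers close. It gives the time, the measured TCP pose, the force and the opening at its end, in the units of the state.
- telemetry.get_state(): the state, without advancing time (a new reading comes with each control period).
- imaging.snapshot(name): name is "scene" or "top" or "wrist"; returns a dict with "image" (384x512x3 uint8, blue, green, red), "camera_matrix" (3x3 intrinsics, pixels), "distortion" ([k1, k2, p1, p2, k3] as OpenCV has them; the pictures are not rectified), "R" (3x3) and "t" (3): a world point X has camera coordinates R X + t; the wrist camera has in their place "hand_eye" (4x4, takes a point from camera to tool coordinates, whose origin is the TCP and whose axes are the flange's). Camera axes: x right, y down, z forward; pixel columns grow to the right and rows downward; lengths in m; the calibration is good to about 2 mm. A picture is of the moment at which its call begins: read the wrist's pose just before it. There is no depth.
- r.finish_job(): hands the job in, once; it reports no verdict.
Trained networks look in a picture, given as the dict that the camera call returned (one of the last four; its "shot" number tells which), for a name from the list of things; names that differ only in an ending like _2 or _b are one class to them, and where a whole thing is asked for, a point or a joint stands for the part that bears it (a point fixed in the world has none). Each returns a list of dicts, best first, with "score" (0 to 1); they miss things now and then, are a little off and sometimes report something else, mostly with a low value. They report only what shows in the picture. A call takes as long as a camera call. They do not tell look-alikes from the thing itself.
- imaging.boxes_of(picture, target): "rect" ([left, top, right, bottom] in pixels, round what is visible of it).
- imaging.trace(picture, target): "pixels" (384x512 bool, what is visible of it) and "rect" ([left, top, right, bottom] in pixels, round what is visible of it).
- imaging.place_of(picture, target): "location" ([row, column] in pixels: a listed point, or the origin of a listed thing).
The state is a dict: "clock": time; "q": joint angles; "qd": joint speeds; "joint_torque": joint torques, N m; "tool_pos": TCP position; "eef_rot": TCP orientation; "contact_force": force on the tool from outside, world axes, zero at the start; "moment": the same for the moment, N m; "opening": opening from 0.0 (shut) to 1.0 (fully open).
Only numpy, scipy, OpenCV 4.12 (cv2) and the standard library are available. Lean on these libraries where they do the work, as an engineer would, in place of code of your own. Each camera call takes 0.05 s, during which the arm holds its last target.

## Working session

There is one attempt and no reset: what is moved stays moved. The work goes in short steps, Python scripts to look and compute and a shell command to move; the robot and the scene stay as the last step left them, time stands still between calls to the robot, and variables do not carry over. Pictures are saved under pics/ and viewed, and the job is handed in when it is done.

```bash
ls; mkdir -p pics
cat > look.py <<'E'
import numpy as np, cv2
from plant import telemetry, imaging, r
def px2world(p,uv,z):
    K=np.array(p["camera_matrix"]);d=np.array(p["distortion"])
    n=cv2.undistortPoints(np.array([[uv]],float),K,d)[0,0]
    R=np.array(p["R"]);t=np.array(p["t"])
    c=-R.T@t; v=R.T@np.array([n[0],n[1],1.]); return c+v*(z-c[2])/v[2]
E
python3 - <<'E'
from look import *
s=telemetry.get_state();print(s["clock"],s["tool_pos"],s["eef_rot"],s["opening"],s["contact_force"])
Z=dict(bolt_c=.042,bush_c=.035,pin_c=.042,collar_c=.012,nut_c=.026,pocket1=.006,pocket2=.006,pocket3=.006,tray=0)
for n in("top","scene"):
    p=imaging.snapshot(n);cv2.imwrite(f"pics/{n}0.png",p["image"])
    print(n,-np.array(p["R"]).T@np.array(p["t"]))
    for k in Z:
        print(k,[(round(o["score"],2),np.round(o["location"]).tolist(),np.round(px2world(p,o["location"][::-1],Z[k]),3)[:2].tolist()) for o in imaging.place_of(p,k)[:5]])
E
```

```text
pics
0.0 [ 0.14762586 -0.60661084  0.21750529] [ 9.92873075e-01  1.19172885e-01 -1.85835640e-04 -9.20031911e-04] 0.9964633725558675 [-1.21520575  0.46529796  0.66961661]
top [ 0.38851963 -0.01094739  1.08554715]
bolt_c [(0.64, [151.0, 375.0], [0.591, -0.25]), (0.53, [172.0, 340.0], [0.541, -0.17])]
bush_c [(0.77, [253.0, 326.0], [0.358, -0.142]), (0.59, [265.0, 362.0], [0.332, -0.224]), (0.56, [216.0, 382.0], [0.442, -0.267])]
pin_c [(0.71, [144.0, 321.0], [0.605, -0.126])]
collar_c [(0.96, [212.0, 317.0], [0.45, -0.123])]
nut_c [(0.88, [141.0, 138.0], [0.607, 0.301])]
pocket1 [(0.92, [147.0, 146.0], [0.598, 0.287]), (0.9, [163.0, 195.0], [0.56, 0.166]), (0.68, [155.0, 165.0], [0.578, 0.239])]
pocket2 [(0.92, [147.0, 146.0], [0.598, 0.287]), (0.9, [163.0, 195.0], [0.56, 0.166]), (0.68, [155.0, 165.0], [0.578, 0.239])]
pocket3 [(0.92, [147.0, 146.0], [0.598, 0.287]), (0.9, [163.0, 195.0], [0.56, 0.166]), (0.68, [155.0, 165.0], [0.578, 0.239])]
tray [(0.74, [161.0, 179.0], [0.567, 0.205])]
scene [ 0.94691724 -0.24439896  0.63187617]
bolt_c [(0.84, [306.0, 120.0], [0.585, -0.323]), (0.63, [259.0, 195.0], [0.548, -0.173])]
bush_c [(0.78, [193.0, 183.0], [0.36, -0.139]), (0.73, [196.0, 143.0], [0.332, -0.226]), (0.57, [238.0, 134.0], [0.443, -0.269])]
pin_c [(0.78, [276.0, 230.0], [0.612, -0.127])]
collar_c [(0.87, [224.0, 199.0], [0.444, -0.133])]
nut_c [(0.6, [206.0, 399.0], [0.597, 0.3])]
pocket1 [(0.94, [213.0, 398.0], [0.603, 0.299]), (0.72, [213.0, 369.0], [0.574, 0.238]), (0.58, [222.0, 339.0], [0.568, 0.159])]
pocket2 [(0.94, [213.0, 398.0], [0.603, 0.299]), (0.72, [213.0, 369.0], [0.574, 0.238]), (0.58, [222.0, 339.0], [0.568, 0.159])]
pocket3 [(0.94, [213.0, 398.0], [0.603, 0.299]), (0.72, [213.0, 369.0], [0.574, 0.238]), (0.58, [222.0, 339.0], [0.568, 0.159])]
tray [(0.7, [220.0, 356.0], [0.576, 0.201]), (0.37, [211.0, 395.0], [0.592, 0.303])]
```

View pics/top0.png

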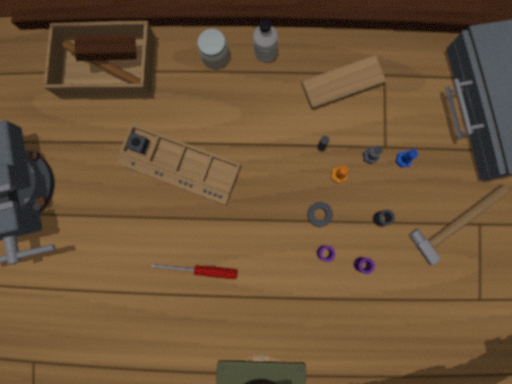

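View pics/scene0.png

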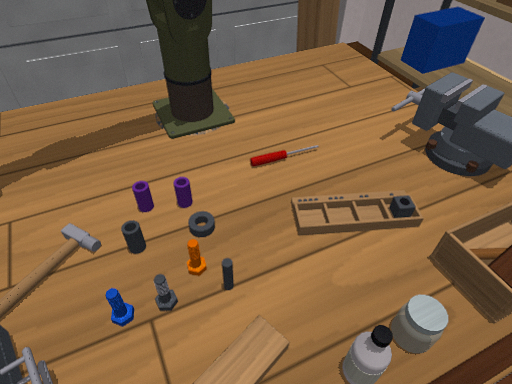

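Run:
```python
import cv2
a=cv2.imread("pics/top0.png")[110:300,280:440]; b=cv2.imread("pics/scene0.png")[150:350,80:270]
a=cv2.resize(a,(480,570),interpolation=cv2.INTER_CUBIC);cv2.imwrite("pics/c_top.png",a)
b=cv2.resize(b,(570,600),interpolation=cv2.INTER_CUBIC);cv2.imwrite("pics/c_scene.png",b)
```

```text
(no output)
```

View pics/c_top.png

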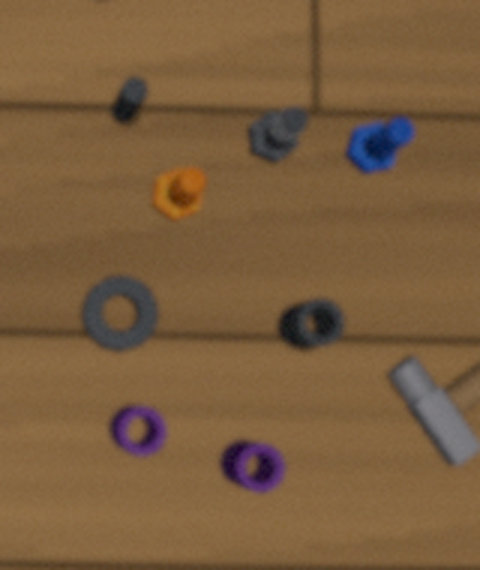

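View pics/c_scene.png

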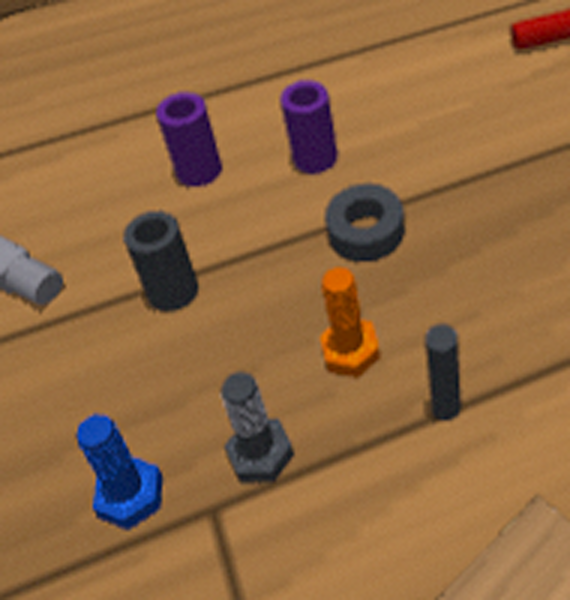

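The dark steel bolt is at top (372,155) and scene (165,293). It is the only grey one; blue (405,158) and orange (340,173) are decoys, and the pin (323,143) has no head. The dark sleeve is at top (383,217) and scene (134,237); the purple tubes (326,253) and (365,265) are decoys. The enlarged crops confirm both choices. Next I refine the tray and part positions with an overlay.

```bash
cat >> look.py <<'E'
def proj(p,X):
    return cv2.projectPoints(np.array(X,float).reshape(-1,3),cv2.Rodrigues(np.array(p["R"]))[0],np.array(p["t"]),np.array(p["camera_matrix"]),np.array(p["distortion"]))[0][:,0]
def T(o,th,pts):
    c,s=np.cos(th),np.sin(th); pts=np.array(pts,float)
    return np.c_[o[0]+c*pts[:,0]-s*pts[:,1],o[1]+s*pts[:,0]+c*pts[:,1],pts[:,2]]
E
python3 - <<'E'
from look import *
from scipy.optimize import minimize,least_squares
P={n:imaging.snapshot(n) for n in("top","scene")}
M={n:imaging.trace(P[n],"tray")[0] for n in P}
for n in M:
    print(n,M[n]["score"],M[n]["rect"])
x,y,l=.037,.139,.063
solid=[[x,y,.03],[x,-y,.03],[-x,y,.03],[-x,-y,.03],[-l,y,.018],[-l,-y,.018],[-l,y,0],[-l,-y,0],[x,y,0],[x,-y,0],[-x,y,0],[-x,-y,0]]
def cost(v,names=("top","scene")):
    s=0
    for n in names:
        m=M[n]["pixels"]; im=np.zeros(m.shape,np.uint8)
        h=cv2.convexHull(proj(P[n],T(v[:2],v[2],solid)).astype(np.float32))
        cv2.fillConvexPoly(im,np.round(h*16).astype(np.int32),1,shift=4)
        m2=cv2.morphologyEx(m.astype(np.uint8),cv2.MORPH_CLOSE,np.ones((15,15)))
        s+=1-(im&m2).sum()/(im|m2).sum()
    return s
th=np.arctan2(-.0365,.1305)*-1
th=-np.arctan2(.0365,.1305)
v0=[.573,.197,th]
for names in (("top",),("scene",),("top","scene")):
    b=min((minimize(cost,v0,args=(names,),method="Nelder-Mead",options=dict(initial_simplex=[v0]+[[v0[i]+(s*.012 if i==j and i<2 else s*.08 if i==j else 0) for i in range(3)] for j in range(3)])) for s in(1,-1)),key=lambda r:r.fun)
    print(names,b.x.round(4),b.fun)
v=b.x
pk=T(v[:2],v[2],[[0,.102-.068*i,.006] for i in range(4)]);print(pk.round(4))
for n in P:
    im=P[n]["image"].copy(); im=cv2.resize(im,None,fx=4,fy=4,interpolation=cv2.INTER_CUBIC)
    pts=[]
    for i in range(4):
        c=[0,.102-.068*i]
        for zz in(.03,.006):
            q=proj(P[n],T(v[:2],v[2],[[c[0]+a,c[1]+b_,zz] for a,b_ in((.031,.031),(.031,-.031),(-.031,-.031),(-.031,.031))]))
            cv2.polylines(im,[np.round(q*4+1.5).astype(np.int32)],True,(0,255,0) if zz>.02 else (0,0,255),1)
    q=proj(P[n],T(v[:2],v[2],[[x,y,.03],[x,-y,.03],[-x,-y,.03],[-x,y,.03]]))
    cv2.polylines(im,[np.round(q*4+1.5).astype(np.int32)],True,(255,255,0),1)
    c=q.mean(0)*4; cv2.imwrite(f"pics/tray_{n}.png",im[int(c[1])-220:int(c[1])+220,int(c[0])-320:int(c[0])+320])
np.save("tray.npy",v)
E
```

```text
top 0.74 [117.5, 125.3, 239.6, 204.2]
scene 0.77 [292.6, 193.1, 424.4, 236.9]
('top',) [ 0.5688  0.2009 -0.3452] 0.01726427622841964
('scene',) [ 0.5674  0.2019 -0.3269] 0.13980501970545534
('top', 'scene') [ 0.5687  0.2008 -0.3427] 0.16377524454686965
[[0.6029 0.2969 0.006 ]
 [0.5801 0.2328 0.006 ]
 [0.5572 0.1688 0.006 ]
 [0.5344 0.1047 0.006 ]]
```

View pics/tray_top.png

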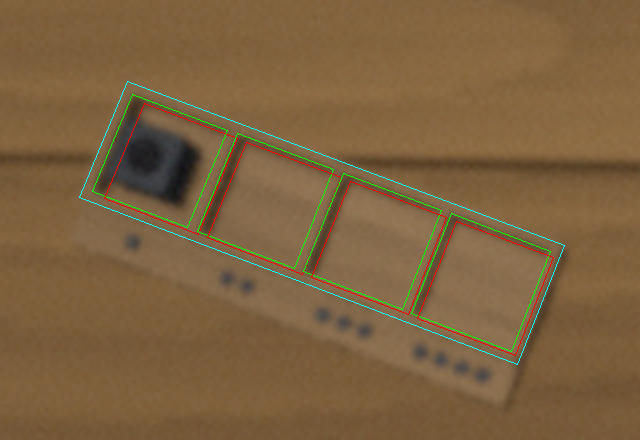

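View pics/tray_scene.png

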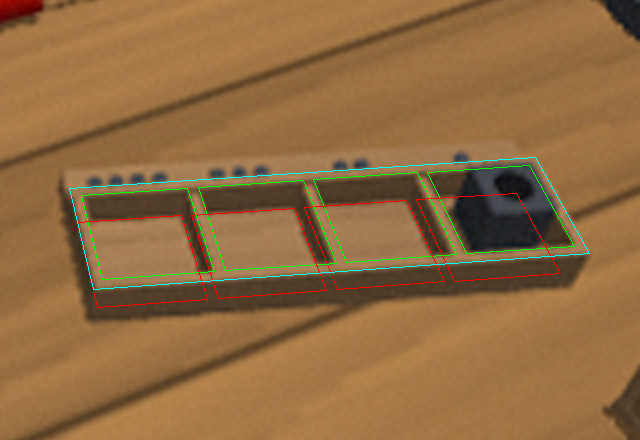

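The tray fit matches the rims and floors in both views, so pockets 2 and 3 are good. Next I fit the bolt, sleeve and neighbours by silhouette.

Run:
```python
from look import *
from scipy.optimize import minimize
P={n:imaging.snapshot(n) for n in("top","scene")}
a=np.linspace(0,2*np.pi,36,endpoint=False)
def cyl(x,y,r,z0,z1): return np.array([[x+r*np.cos(t),y+r*np.sin(t),z] for t in a for z in(z0,z1)])
model=dict(bolt_c=[(.0195,0,.014),(.01,0,.084)],bush_c=[(.018,0,.07)],pin_c=[(.01,0,.084)])
def sil(p,k,v):
    im=np.zeros((384,512),np.uint8)
    for r_,z0,z1 in model[k]:
        h=cv2.convexHull(proj(p,cyl(v[0],v[1],r_,z0,z1)).astype(np.float32))
        cv2.fillConvexPoly(im,np.round(h*16).astype(np.int32),1,shift=4)
    return im
for k,c,v0 in(("bolt_c",dict(top=(372,155),scene=(165,293)),[.583,-.247]),("bush_c",dict(top=(383,217),scene=(134,237)),[.442,-.268]),("pin_c",dict(top=(323,143),scene=(229,274)),[.608,-.126])):
    M={}
    for n in P:
        for o in imaging.trace(P[n],k):
            b=o["rect"]
            if abs((b[0]+b[2])/2-c[n][0])<9 and abs((b[1]+b[3])/2-c[n][1])<12:
                m=o["pixels"].astype(np.uint8);M[n]=cv2.morphologyEx(m,cv2.MORPH_CLOSE,np.ones((9,9)));print(k,n,round(o["score"],2),m.sum());break
    def cost(v,names):
        s=0
        for n in names:
            im=sil(P[n],k,v); s+=1-(im&M[n]).sum()/max(1,(im|M[n]).sum())
        return s
    for names in [(n,) for n in M]+[tuple(M)]:
        b=min((minimize(cost,v0,args=(names,),method="Nelder-Mead",options=dict(initial_simplex=[v0,[v0[0]+s*.01,v0[1]],[v0[0],v0[1]+s*.01]])) for s in(1,-1)),key=lambda r:r.fun)
        print(k,names,b.x.round(4),round(b.fun,3))
s=telemetry.get_state()
from scipy.spatial.transform import Rotation as Ro
print(Ro.from_quat(s["eef_rot"]).as_matrix().round(3),s["clock"])
```

```text
bolt_c top 0.68 267
bolt_c scene 0.68 541
bolt_c ('top',) [ 0.5873 -0.2477] 0.119
bolt_c ('scene',) [ 0.5861 -0.2481] 0.15
bolt_c ('top', 'scene') [ 0.5874 -0.2477] 0.274
bush_c top 0.53 283
bush_c scene 0.73 561
bush_c ('top',) [ 0.4398 -0.2713] 0.168
bush_c ('scene',) [ 0.437  -0.2698] 0.115
bush_c ('top', 'scene') [ 0.4399 -0.2691] 0.309
pin_c top 0.42 116
pin_c scene 0.75 338
pin_c ('top',) [ 0.6093 -0.1304] 0.256
pin_c ('scene',) [ 0.6046 -0.1283] 0.086
pin_c ('top', 'scene') [ 0.6065 -0.1293] 0.348
[[ 0.972  0.237  0.   ]
 [ 0.237 -0.972 -0.   ]
 [ 0.     0.    -1.   ]] 1.6
```

```bash
python3 -m creep '[[60,0.051,-0.0245,0,-5.6],[90,0.102,-0.049,0,-11.2],[90,0.153,-0.0735,0,-16.8],[90,0.205,-0.098,0.01,-22.4],[90,0.256,-0.1225,0.02,-28],[90,0.307,-0.147,0.03,-33.6],[90,0.358,-0.1715,0.04,-39.2],[90,0.409,-0.196,0.05,-44.8],[90,0.461,-0.2205,0.058,-50.4],[90,0.512,-0.245,0.058,-56]]' 20
cat >> look.py <<'E'
from scipy.spatial.transform import Rotation as Ro
def wrist():
    s=telemetry.get_state(); p=imaging.snapshot("wrist")
    H=np.array(p["hand_eye"]); W=np.eye(4); W[:3,:3]=Ro.from_quat(s["eef_rot"]).as_matrix(); W[:3,3]=s["tool_pos"]
    C=np.linalg.inv(W@H); p["R"]=C[:3,:3]; p["t"]=C[:3,3]; return s,p
def delta(s,goal):
    return (Ro.from_quat(s["eef_rot"]).as_matrix().T@(np.array(goal)-s["tool_pos"])).round(4)
E
python3 - <<'E'
from look import *
s,p=wrist(); print(s["clock"],s["tool_pos"].round(4) if hasattr(s["tool_pos"],'round') else s["tool_pos"],np.round(s["q"],2),s["opening"])
print(Ro.from_quat(s["eef_rot"]).as_matrix().round(3))
im=p["image"].copy()
a=np.linspace(0,2*np.pi,24,endpoint=False)
for r_,z in((.01,.084),(.0195,.014)):
    q=proj(p,[[.5873+r_*np.cos(t),-.248+r_*np.sin(t),z] for t in a]);cv2.polylines(im,[q.astype(np.int32)],True,(0,255,0),1)
cv2.imwrite("pics/w1.png",im)
print(delta(s,[.5873,-.248,.046]))
E
```

```text
clock: 2.85
tool_pos: [0.5883, -0.2469, 0.1596]
eef_rot: [0.82, 0.573, -0.0, -0.0]
contact_force: [0.6, -0.1, 0.4]
opening: 0.648
2.85 [ 0.5883 -0.2469  0.1596] [ 0.53  0.79 -0.39  1.57  0.37  0.85 -0.35] 0.6479421070418573
[[ 0.344  0.939 -0.001]
 [ 0.939 -0.344 -0.   ]
 [-0.    -0.001 -1.   ]]
[-0.0014 -0.0004  0.1136]
```

View pics/w1.png

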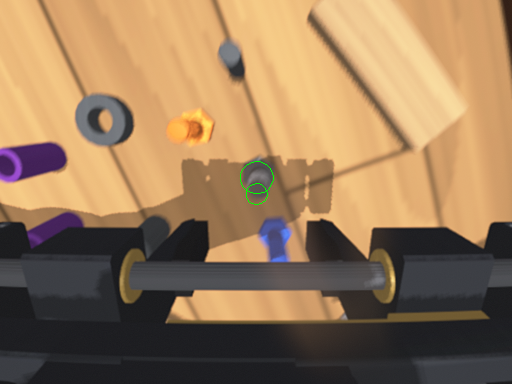

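The wrist overlay sits on the dark bolt at (257,180). The pin is at (231,58) and the orange bolt at (190,127), both well clear. I descend and grip.

```bash
python3 -m creep '[[90,-0.001,0,0.04,0],[90,-0.001,0,0.08,0],[90,-0.001,0,0.113,0],[90,-0.001,0,0.113,0],[255,-0.001,0,0.113,0],[255,-0.001,0,0.113,0],[255,-0.001,0,0.113,0],[255,-0.001,0,0.113,0],[255,-0.001,0,0.113,0]]' 25
python3 -m creep '[[255,0,0,0,0],[255,0,0,-0.02,0],[255,0,0,-0.06,0],[255,0,0,-0.09,0],[255,0,0,-0.09,0]]'
python3 - <<'E'
from look import *
s,p=wrist(); cv2.imwrite("pics/w2.png",p["image"]); p=imaging.snapshot("scene"); cv2.imwrite("pics/s2.png",cv2.resize(p["image"][120:330,60:340],(784,588)))
t=np.load("tray.npy"); pk=T(t[:2],t[2],[[0,.034,.006]])[0]; print(pk, delta(s,[pk[0],pk[1],.1]),s["tool_pos"],s["contact_force"],s["opening"]*88)
E
```

```text
clock: 4.03
tool_pos: [0.5872, -0.2492, 0.048]
eef_rot: [0.821, 0.571, 0.0, 0.0]
contact_force: [0.1, 0.9, 4.7]
opening: 0.219
clock: 4.65
tool_pos: [0.589, -0.2496, 0.1402]
eef_rot: [0.821, 0.571, 0.002, 0.002]
contact_force: [0.6, -0.1, -2.9]
opening: 0.218
[0.58009628 0.23281816 0.006     ] [ 0.4492 -0.1762  0.0393] [ 0.58897264 -0.2495512   0.14019214] [ 0.5589181  -0.10397118 -2.91950251] 19.1884715062248
```

View pics/s2.png

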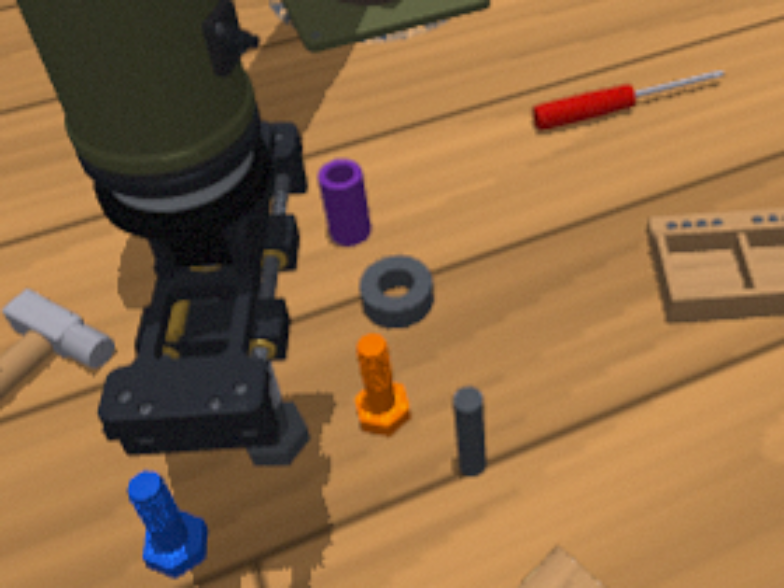

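View pics/w2.png

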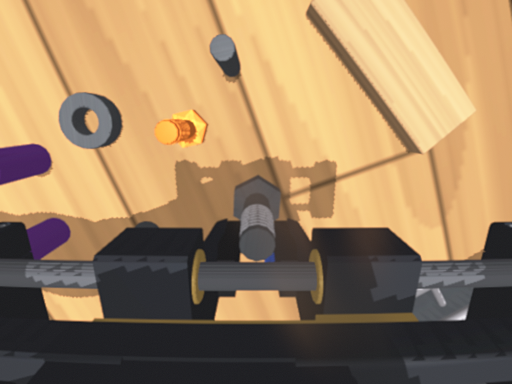

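Bolt held upright, clear of everything (head at (258,195) in the wrist view). I lift higher and carry it to pocket 2.

```bash
python3 -m creep '[[255,0,0,-0.03,0],[255,0.03,-0.012,-0.045,0],[255,0.08,-0.031,-0.045,0],[255,0.13,-0.051,-0.045,0],[255,0.18,-0.071,-0.045,0],[255,0.23,-0.09,-0.045,0],[255,0.28,-0.11,-0.045,0],[255,0.33,-0.129,-0.045,0],[255,0.38,-0.149,-0.045,0],[255,0.42,-0.165,-0.045,0]]'
python3 -m creep '[[255,0.02,-0.008,0,0],[255,0.029,-0.011,0,0],[255,0.029,-0.011,0.02,0],[255,0.029,-0.011,0.04,0],[255,0.029,-0.011,0.04,0],[255,0.029,-0.011,0.04,0]]'
cat > chk.py <<'E'
from look import *
import sys
k=float(sys.argv[1]);tag=sys.argv[2]
s,p=wrist()
t=np.load("tray.npy"); pk=T(t[:2],t[2],[[0,k,.006]])[0]; print(pk, delta(s,[pk[0],pk[1],float(sys.argv[3])]),s["tool_pos"],s["contact_force"],s["opening"]*88,s["clock"])
im=p["image"].copy()
for i in range(4):
    c=.102-.068*i
    q=proj(p,T(t[:2],t[2],[[a,c+b,.03] for a,b in((.031,.031),(.031,-.031),(-.031,-.031),(-.031,.031))]))
    cv2.polylines(im,[q.astype(np.int32)],True,(0,255,0),1)
p=imaging.snapshot("scene"); b=p["image"][120:290,260:460]
cv2.imwrite(f"pics/{tag}.png",np.vstack([im[:,:],])); cv2.imwrite(f"pics/{tag}s.png",cv2.resize(b,None,fx=3,fy=3))
E
python3 chk.py 0.034 w3 0.054
```

```text
clock: 6.0
tool_pos: [0.5765, 0.2044, 0.1804]
eef_rot: [0.82, 0.572, -0.002, -0.001]
contact_force: [0.1, -0.6, -2.7]
opening: 0.22
clock: 6.75
tool_pos: [0.5786, 0.2318, 0.1427]
eef_rot: [0.821, 0.571, 0.0, 0.0]
contact_force: [-0.2, 0.2, -2.6]
opening: 0.215
[0.58009628 0.23281816 0.006     ] [0.0015 0.001  0.0887] [0.57861576 0.2318326  0.14272794] [-0.20273652  0.18952549 -2.58543173] 18.938509666433056 6.75
```

View pics/w3.png

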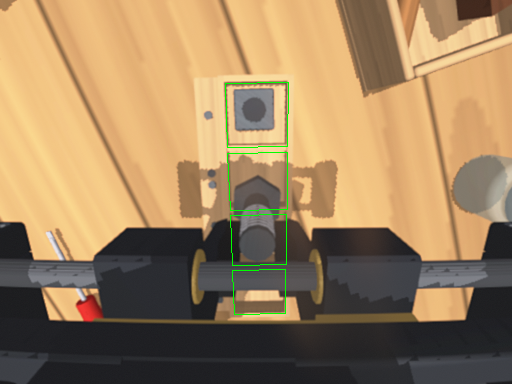

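View pics/w3s.png

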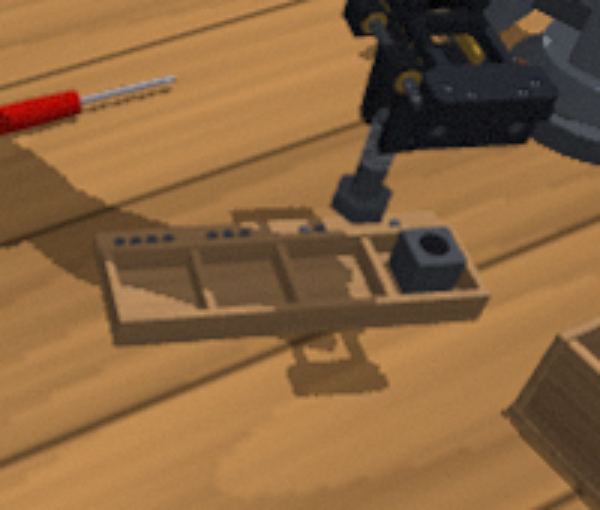

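The overlay on pocket 2 is exact (two tacks at (211,178)), with the bolt over the pocket. I lower it slowly.

```bash
python3 -m creep '[[255,0.0015,0.001,0.03,0],[255,0.0015,0.001,0.055,0],[255,0.0015,0.001,0.07,0],[255,0.0015,0.001,0.078,0],[255,0.0015,0.001,0.083,0],[255,0.0015,0.001,0.085,0],[255,0.0015,0.001,0.085,0]]'; python3 chk.py 0.034 w4 0.054
```

```text
clock: 7.72
tool_pos: [0.5796, 0.2343, 0.0577]
eef_rot: [0.821, 0.571, 0.0, 0.0]
contact_force: [-1.1, -0.1, -2.2]
opening: 0.216
[0.58009628 0.23281816 0.006     ] [-0.0012  0.001   0.0037] [0.57961901 0.2343099  0.05769718] [-1.08179943 -0.07905382 -2.20387539] 19.032998958612822 7.725
```

View pics/w4s.png

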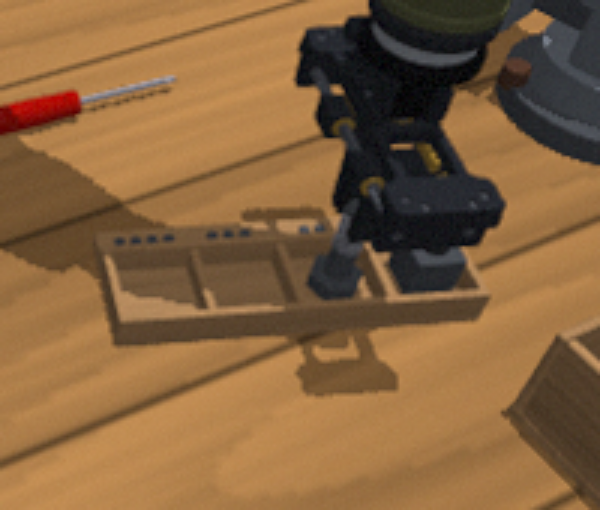

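Still about 4 mm above the floor (load 2.2 N is the bolt's weight). I ease down until contact.

```bash
python3 -m creep '[[255,0,0,0.001,0],[255,0,0,0.002,0],[255,0,0,0.003,0],[255,0,0,0.003,0]]'; python3 -m creep '[[255,0,0,0.001,0],[255,0,0,0.001,0]]'
```

```text
clock: 8.32
tool_pos: [0.5792, 0.2342, 0.0542]
eef_rot: [0.821, 0.571, -0.0, 0.0]
contact_force: [0.0, 0.0, -3.0]
opening: 0.217
clock: 8.57
tool_pos: [0.5795, 0.2344, 0.054]
eef_rot: [0.821, 0.571, 0.0, 0.0]
contact_force: [-2.2, -0.9, 4.0]
opening: 0.214
```

Contact: the force flipped from -3 to +4 N. I release and back up.

```bash
python3 -m creep '[[150,0,0,0,0],[110,0,0,0,0],[90,0,0,0,0],[90,0,0,0,0],[90,0,0,-0.03,0],[90,0,0,-0.08,0],[90,0,0,-0.12,0],[90,0,0,-0.12,0]]'; python3 chk.py 0.034 w5 0.054
```

```text
clock: 9.57
tool_pos: [0.5815, 0.2354, 0.1768]
eef_rot: [0.821, 0.571, 0.004, 0.001]
contact_force: [0.2, 0.8, 0.2]
opening: 0.652
[0.58009628 0.23281816 0.006     ] [-0.0036 -0.001   0.1227] [0.58149949 0.23540871 0.17675719] [0.24416548 0.79804869 0.17888627] 57.40463424700121 9.575
```

View pics/w5.png

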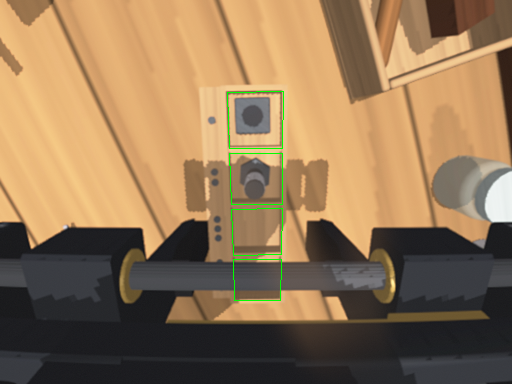

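View pics/w5s.png

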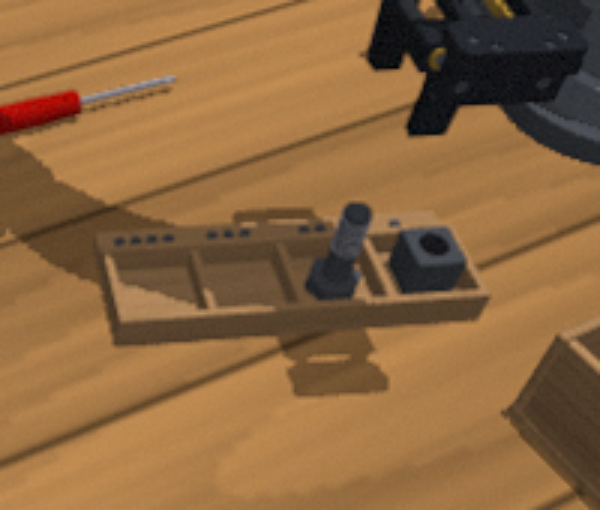

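Run:
```python
from look import *
s=telemetry.get_state();print(s["tool_pos"],delta(s,[.439,-.270,.17]))
```

```text
[0.57914466 0.2338878  0.17311704] [-0.5212  0.0435  0.0033]
```

The bolt stands upright in pocket 2, at wrist (255,180), beside the two tacks. Next, the sleeve.

```bash
python3 -m creep '[[50,-0.052,0.0044,0,0],[50,-0.104,0.0087,0,0],[50,-0.156,0.013,0,0],[50,-0.208,0.0174,0,0],[50,-0.26,0.0217,0,0],[50,-0.312,0.026,0,0],[50,-0.364,0.0304,0,0],[50,-0.416,0.0348,0,0],[50,-0.468,0.039,0,0],[50,-0.5,0.042,0,0]]'
python3 -m creep '[[50,-0.021,0.0015,0,0],[50,-0.021,0.0015,0,0]]'
python3 - <<'E'
from look import *
s,p=wrist(); print(s["clock"],s["tool_pos"],s["opening"],delta(s,[.439,-.270,.031]))
im=p["image"].copy()
a=np.linspace(0,2*np.pi,24,endpoint=False)
for r_,z in((.018,.07),(.018,.0)):
    q=proj(p,[[.439+r_*np.cos(t),-.270+r_*np.sin(t),z] for t in a]);cv2.polylines(im,[q.astype(np.int32)],True,(0,255,0),1)
cv2.imwrite("pics/w6.png",im)
E
```

```text
clock: 10.92
tool_pos: [0.4425, -0.2519, 0.1716]
eef_rot: [0.822, 0.57, -0.001, -0.001]
contact_force: [0.5, 0.6, 0.0]
opening: 0.809
clock: 11.18
tool_pos: [0.4374, -0.2708, 0.1718]
eef_rot: [0.822, 0.57, -0.001, -0.001]
contact_force: [0.2, -0.2, 0.4]
opening: 0.805
11.175 [ 0.43742443 -0.27078723  0.17182824] 0.8053253437244324 [0.0013 0.0016 0.1408]
```

View pics/w6.png

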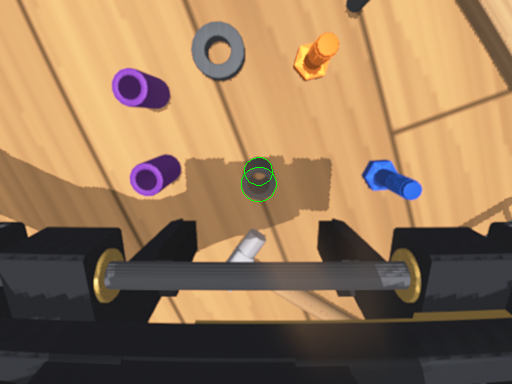

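The overlay sits on the dark sleeve (258,180). The purple tubes at (140,88) and (155,175) are clear of the jaws. I descend and grip.

```bash
python3 -m creep '[[50,0.001,0.001,0.05,0],[50,0.001,0.001,0.095,0],[50,0.001,0.001,0.125,0],[50,0.001,0.001,0.138,0],[255,0.001,0.001,0.138,0],[255,0.001,0.001,0.138,0],[255,0.001,0.001,0.138,0],[255,0.001,0.001,0.138,0],[255,0.001,0.001,0.138,0]]' 30
python3 -m creep '[[255,0,0,0,0],[255,0,0,-0.02,0],[255,0,0,-0.06,0],[255,0,0,-0.11,0],[255,0,0,-0.15,0],[255,0,0,-0.15,0]]'
python3 chk.py -0.034 w7 0.1
```

```text
clock: 12.35
tool_pos: [0.4405, -0.2692, 0.036]
eef_rot: [0.821, 0.571, -0.0, 0.0]
contact_force: [-1.6, 0.7, 7.0]
opening: 0.401
clock: 13.1
tool_pos: [0.4421, -0.2698, 0.1877]
eef_rot: [0.821, 0.571, 0.001, 0.003]
contact_force: [0.7, -0.1, -2.8]
opening: 0.397
[0.55724853 0.16877146 0.006     ] [ 0.4512 -0.0452  0.0872] [ 0.44212612 -0.26976833  0.18768563] [ 0.7494209  -0.13369037 -2.76051424] 34.89637942173702 13.1
```

View pics/w7.png

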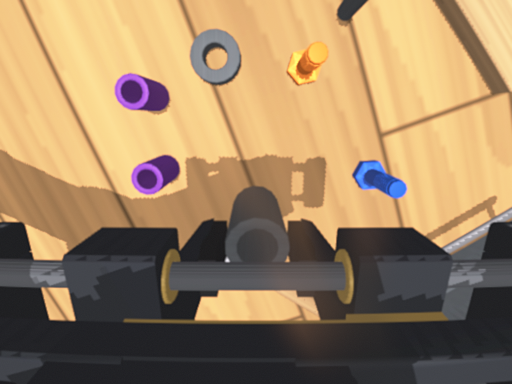

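```bash
python3 -m creep '[[255,0.03,-0.003,0,0],[255,0.08,-0.008,0,0],[255,0.13,-0.013,0,0],[255,0.18,-0.018,0,0],[255,0.23,-0.023,0,0],[255,0.28,-0.028,0,0],[255,0.33,-0.033,0,0],[255,0.38,-0.038,0,0],[255,0.42,-0.042,0,0],[255,0.45,-0.045,0,0]]'
python3 -m creep '[[255,0,0,0,0],[255,0,0,0.02,0],[255,0,0,0.04,0],[255,0,0,0.05,0],[255,0,0,0.05,0],[255,0,0,0.05,0]]'
python3 chk.py -0.034 w8 0.042
```

```text
clock: 14.45
tool_pos: [0.5532, 0.1705, 0.1827]
eef_rot: [0.82, 0.572, -0.002, -0.001]
contact_force: [0.5, 0.3, -3.1]
opening: 0.398
clock: 15.2
tool_pos: [0.5549, 0.1686, 0.1356]
eef_rot: [0.821, 0.571, 0.0, 0.0]
contact_force: [0.2, 0.2, -2.2]
opening: 0.395
[0.55724853 0.16877146 0.006     ] [0.001  0.0021 0.0936] [0.55487318 0.16856658 0.13562702] [ 0.16288916  0.18250056 -2.20723298] 34.79421533036767 15.2
```

View pics/w8.png

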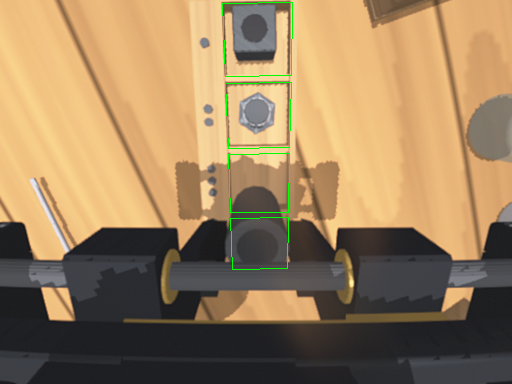

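View pics/w8s.png

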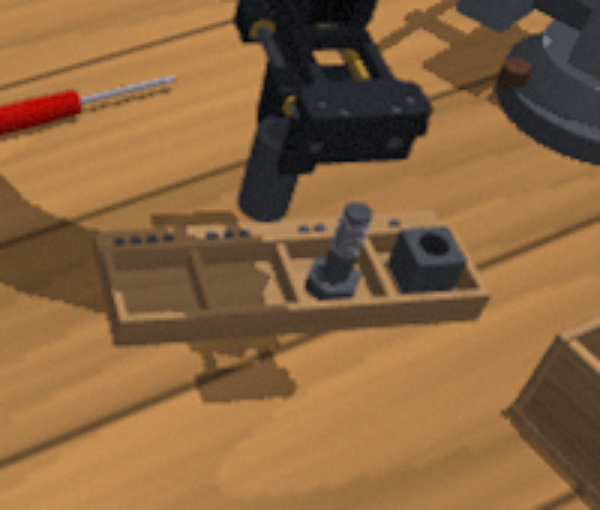

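The sleeve is centred on pocket 3 (three tacks), with the bolt at (258,112) clear. I lower it to just above the floor, then feel for contact.

```bash
python3 -m creep '[[255,0.001,0.002,0.03,0],[255,0.001,0.002,0.055,0],[255,0.001,0.002,0.073,0],[255,0.001,0.002,0.083,0],[255,0.001,0.002,0.088,0],[255,0.001,0.002,0.09,0],[255,0.001,0.002,0.09,0]]'; python3 -m creep '[[255,0,0,0.001,0],[255,0,0,0.002,0],[255,0,0,0.002,0]]'
```

```text
clock: 16.18
tool_pos: [0.5572, 0.169, 0.0457]
eef_rot: [0.821, 0.571, 0.0, 0.0]
contact_force: [0.0, -0.1, -1.9]
opening: 0.402
clock: 16.55
tool_pos: [0.5568, 0.1689, 0.0433]
eef_rot: [0.821, 0.571, -0.0, 0.0]
contact_force: [0.7, 0.0, -2.7]
opening: 0.399
```

```bash
python3 -m creep '[[255,0,0,0.001,0],[255,0,0,0.001,0]]';  python3 -m creep '[[255,0,0,0.001,0],[255,0,0,0.001,0]]'
```

```text
clock: 16.8
tool_pos: [0.5569, 0.1689, 0.0423]
eef_rot: [0.821, 0.571, 0.0, 0.0]
contact_force: [0.8, -0.4, -3.2]
opening: 0.396
clock: 17.05
tool_pos: [0.5569, 0.1693, 0.0421]
eef_rot: [0.821, 0.571, 0.0, 0.0]
contact_force: [-1.4, 0.1, 4.5]
opening: 0.403
```

Contact (+4.5 N). I release and retreat.

```bash
python3 -m creep '[[140,0,0,0,0],[90,0,0,0,0],[60,0,0,0,0],[50,0,0,0,0],[50,0,0,-0.03,0],[50,0,0,-0.08,0],[50,0,0,-0.13,0],[50,0,0,-0.16,0],[50,0,0,-0.16,0],[50,0,0,-0.16,0]]'; python3 chk.py -0.034 w9 0.042
python3 - <<'E'
from look import *
p=imaging.snapshot("top");cv2.imwrite("pics/top9.png",cv2.resize(p["image"][110:290,100:440],None,fx=2.3,fy=2.3))
E
```

```text
clock: 18.3
tool_pos: [0.5562, 0.1684, 0.2004]
eef_rot: [0.821, 0.571, -0.001, -0.0]
contact_force: [0.7, -0.8, -0.3]
opening: 0.804
[0.55724853 0.16877146 0.006     ] [0.0009 0.0011 0.1584] [0.55616765 0.1684453  0.20044149] [ 0.71093603 -0.78954588 -0.28928326] 70.71236111439839 18.3
```

View pics/w9.png

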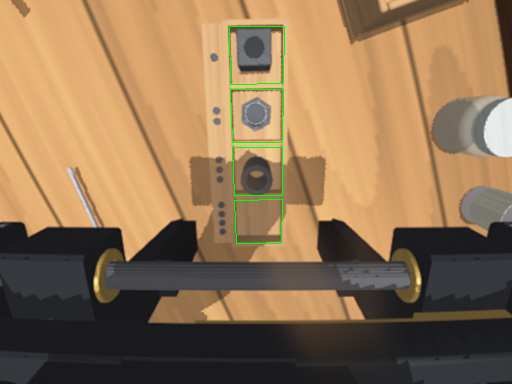

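View pics/w9s.png

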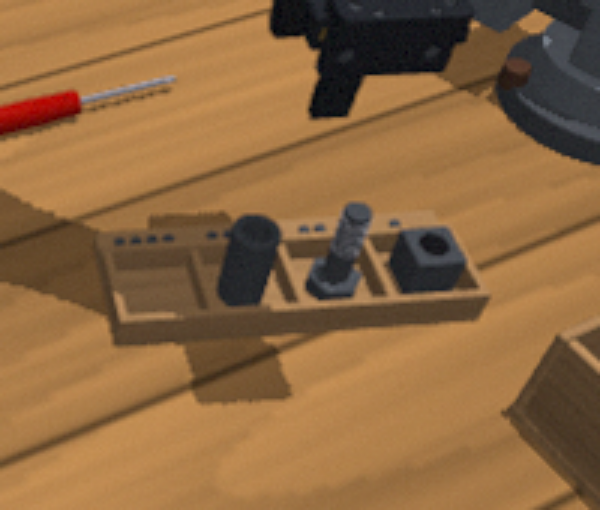

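View pics/top9.png

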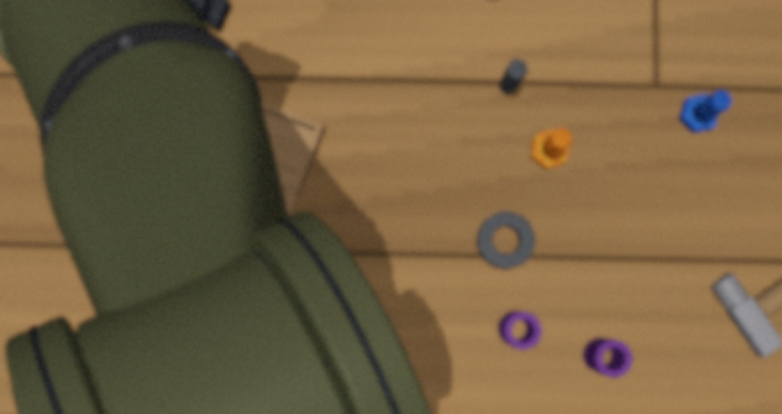

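Both parts stand upright in their pockets. The pin, collar, nut and decoys have not moved, and the gripper is clear. I hand in the job.

```bash
python3 -c "
from plant import r
print(r.finish_job())"
```

```text
the job is handed in; nothing more can be done
None
```

I stood the dark steel bolt head down in pocket 2, then the long dark sleeve in pocket 3. I lowered each until the wrist force showed contact with the floor (about +4 N), then released it. The job was handed in at about 18.5 s of the 56 s allowed.

My last wrist and scene pictures show both parts upright and well inside their pockets, with the gripper open and about 0.16 m above where it let go of the sleeve. The pin, collar and square nut look untouched by eye. I did not measure their final positions in numbers. No check failed or disagreed, and the system reports no verdict.

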